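Tip the empties into the glass-waste bin

ROBOT

A 7-joint arm with a two-finger parallel gripper is mounted at the origin on the work surface; the furniture and walls round the work are solid. World frame = base frame: x ahead of the robot, y to its left, z up, the work surface at z = 0. Lengths are in m, angles in rad, forces in N, time in s.
With the tool pointing down it reaches from about 0.4 to 0.925 m from the base axis. Payload 4.1 kg.
Tool frame: the origin (TCP) lies at the very end of the fingers, on their centre line; the grasp point (between the pads) lies arm.hold_point_z behind it (arm.hold_point_z is the distance from the TCP to the grasp point, in m); z points along the fingers, y is the direction in which the jaws open and shut (so a half turn about z gives the same grasp; the last joint's range is limited). The gripper opens to 85 mm and grips with 20 to 120 N. Pads are 22 mm wide; open, the fingers measure 114 mm over their backs; the gripper's body (76 mm by 85 mm) begins 54 mm behind the grasp point. The pads swing forward as they close: fully open they stand 13 mm farther back than shut.
Start: joints at [-1.416, 0.398, 0.045, 1.537, -0.019, 1.207, -0.051], TCP at [0.163, 0.629, 0.231] pointing down, gripper open.
Joint ranges: [-2.82, 2.82], [-0.49, 2.23], [-1.37, 1.46], [0, 2.46], [-1.36, 4.5], [0.23, 2], [-2.94, 2.94]. Speed limits (rad/s): [2.57, 2.57, 3.14, 3.14, 3.14, 3.14, 3.14].

INTERFACE

Orientations are given as a 3x3 rotation matrix whose columns are the frame's x, y, z axes.
In Python, from rig import arm, vision, silhouettes, mark_of gives the robot as it stands.
- The arm moves only by the tool play_rows, never from a script. Its argument "steps" is a list of rows, each a list of 4 numbers: the shift along the world's x, y, z each as a share of 150 mm, from -1 to 1, then the turn about the world's z as a share of 180 degrees, from -1 to 1. A call has 1 to 12 rows; each row is the pose to reach, as a shift and turn from the pose commanded when the call began, turning the shorter way round; what a row does not reach only later rows make up. A row lasts 1/12 s, in which the tool goes at most 41.7 mm and 7.16 degrees, less where a joint would pass 70% of its speed; a pose out of reach is approached as far as the arm can. A call with a number of a shift or a turn outside -1 to 1 is refused whole. A call with a gripper value outside its range is refused whole. "fingers" is the closure, from -1 (fully open) to 1 (shut), set as the call begins (left out, the last holds). The fingers move at their own pace and stop on an object; "newtons" is the grip in N (left out, the last holds). Time passes only in rows, so rows that repeat a pose let the fingers close. It gives the time, the measured TCP pose, the force and the opening at its end, in the units of the state.
- arm.state(): the state, without advancing time (a new reading comes with each control period).
- vision.grab_frame(name): name is "scene" or "top" or "wrist"; returns (picture, depth): 400x640x3 uint8, red, green, blue; 400x640 float32, m along the optical axis (not along the pixel's ray), 0 where there is no reading.
- vision.get_calibration(name): a dict with "camera_matrix" (3x3 intrinsics, pixels), "eye" and "rotation" of the camera in the world. Camera axes: x right, y up, looking along -z (the intrinsics and any distortion apply to the point x, -y, -z); pixel columns grow to the right and rows downward; lengths in m; the calibration is good to about 2 mm. The wrist camera is an equidistant fisheye: a pixel r from the principal point sees the ray r / f radians off the axis. A picture is of the moment at which its call begins: read the wrist's pose just before it. get_calibration takes no time and is no camera call; for the wrist camera it gives the pose at the moment of the call.
- arm.close_job(): hands the job in, once; it reports no verdict.
Trained networks look in the newest picture that a camera, given by its name, has taken for a name from the list of things; names that differ only in an ending like _2 or _b are one class to them, and where a whole thing is asked for, a point or a joint stands for the part that bears it (a point fixed in the world has none). Each returns a list of dicts, best first, with "p" (0 to 1); they miss things now and then, are a little off and sometimes report something else, mostly with a low value. They report only what shows in the picture. A call takes as long as a camera call.
- silhouettes(thing, camera): "mask" (400x640 bool, what is visible of it) and "xy" ([column, row] in pixels, amid what is visible of it).
- mark_of(thing, camera): "xy" ([column, row] in pixels: a listed point, or the origin of a listed thing).
The state is a dict: "time": time; "joints": joint angles; "joint_velocities": joint speeds; "tau": joint torques, N m; "tool_pos": TCP position; "eef_rot": TCP orientation; "contact_force": force on the tool from outside, world axes, zero at the start; "moment": the same for the moment, N m; "opening": finger opening in m.
Only numpy, scipy, OpenCV 4.12 (cv2) and the standard library are available. Lean on these libraries where they do the work, as an engineer would, in place of code of your own. Each camera call takes 0.05 s, during which the arm holds its last target. There are 200 camera calls.

TASK

Two empty brown bottles wait in the chute of the green glass-waste bin, held back by its heavy steel flap. Press the paddle of the lever on the bin's side right down and hold it there until both bottles have rolled into the bin, then ease the lever back up so that the flap comes down gently, without slamming, and closes fully. Do not touch the bottles or the flap, and leave the green-capped vial and the clamp boss near the bin where they are.

Things in the scene. Friction and masses are not known exactly. Their poses are not given: they have to be found in the camera images.
- waste_bin: green sheet-steel bin 160 x 130 mm, 132 high, bolted to the bench. Origin: centre of its underside. Own x from the chute end (-x) to the flap's hinge at the back (+x), own y away from the side with the lever, z up. A 100 mm wide chute on legs enters at x -80 mm, z 105 mm, climbing at 0.25 rad out to x -210. Cavity: x and y within 76 and 61 mm of the centre, floor z 10 mm
- lever (a joint): steel lever on the bin's -y side, on a level bolt parallel to the bin's y at bin (-34, -85, 134) mm. 0: at rest, long arm sloping 0.16 rad up away from the bin; grows as the paddle is pressed; 0.33: down on its stop. The roller on its 60 mm short arm lifts the flap by a side lug, about rad for rad. Takes about 4 to 9 N at the paddle; let go, the flap's weight drives it up again
- paddle (a point): centre of the top face of the black rubber paddle on the lever's long arm, 250 mm from the bolt (44 mm along the lever, 34 wide); at rest about 193 mm above the bench at bin (-278, -85) mm; pressed fully it goes down about 82 mm
- flap (a joint): heavy dark steel flap (about 2 kg, 163 x 136 mm, with a down-turned lip at the chute end) closing the bin's top, hinged at the back rim. 0: shut; grows as it rises; about 0.33 rad with the lever fully down. Bottles pass under the lip from about 0.25 rad, rolling by themselves
- bottle_lower: brown glass bottle with a tan cap, 42 mm diameter, 78 mm long, 50 g, lying across the chute against the flap's lip. Origin: centre of its foot, on its axis (132 mm above the bench at the start, the upper one 142; below 100 mm in the bin); own z runs along it from foot to cap
- bottle_upper: the same kind of bottle lying in the chute just uphill of the other, leaning on it
- green_vial: bystander: vial with a green cap, 33 mm diameter, 66 mm high, standing on the bench beyond the top of the chute. Origin: centre of its underside
- boss_head: bystander: spare clamp boss head, white block with a blue thumbscrew, 54 x 26 mm and 24 high, lying on the bench behind the hinge end of the bin. Origin: on its underside

How it is judged:
By the outcome, as a careful person would: the job done as asked, in the order asked, and still so for the second after the job is handed in, with the robot touching nothing.
It also fails if it takes over 35 s, if anything falls off the work surface, if the arm or the gripper's body presses on something with over 40 N, if the wrist force passes 120 N, or if a joint passes its speed limit or range.

## Working session

There is one attempt and no reset: what is moved stays moved. The work goes in short steps, Python scripts to look and compute and a tool call to move; the robot and the scene stay as the last step left them, time stands still between calls to the robot, and variables do not carry over. Pictures are saved under pics/ and viewed, about 8 in all and at most 12, crops included, and the job is handed in when it is done.

Besides the shell and the picture viewer there is one more tool, called after "Request:" by a JSON object that holds its "api" and its "payload". play_rows: Moves the arm, as the interface text tells. Its arguments: {"type":"object","properties":{"steps":{"type":"array"},"fingers":{"type":"number"},"newtons":{"type":"number"}},"required":["steps"]}

```bash
mkdir -p pics; cat > h.py <<'E'
import numpy as np, cv2
from rig import arm, vision, silhouettes, mark_of
def ray(cal,uv):
    K=np.array(cal["camera_matrix"]);R=np.array(cal["rotation"])
    d=np.array([(uv[0]-K[0,2])/K[0,0],-(uv[1]-K[1,2])/K[1,1],-1.])
    return np.array(cal["eye"]),R@d
def pt(cal,uv,dep):
    e,d=ray(cal,uv);return e+d*dep
def tri(a,b):
    (e1,d1),(e2,d2)=a,b
    s=np.linalg.lstsq(np.c_[d1,-d2],e2-e1,rcond=None)[0]
    p,q=e1+s[0]*d1,e2+s[1]*d2
    return (p+q)/2,np.linalg.norm(p-q)
E
python3 - <<'E'
from h import *
np.set_printoptions(precision=3,suppress=True)
rs={}
for c in("scene","top"):
    im,d=vision.grab_frame(c);cal=vision.get_calibration(c)
    cv2.imwrite(f"pics/{c}0.png",im[:,:,::-1])
    print(c,np.array(cal["eye"]),[k for k in cal])
    for n in("paddle","waste_bin","bottle_lower","green_vial","boss_head"):
        m=mark_of(n,c)
        if m:
            x=m[0]["xy"];rs[n,c]=ray(cal,x)
            u,v=[int(round(t)) for t in x]
            dd=d[min(max(v,0),399),min(max(u,0),639)]
            print(n,np.round(x),m[0]["p"],pt(cal,x,dd),len(m))
for n in("paddle","waste_bin","bottle_lower","green_vial","boss_head"):
    if (n,"scene") in rs and (n,"top") in rs: print(n,*tri(rs[n,"scene"],rs[n,"top"]))
s=arm.state();print(s["time"],s["tool_pos"],s["eef_rot"],s["opening"],arm.hold_point_z)
E
```

```text
scene [1.205 0.519 0.567] ['camera_matrix', 'eye', 'rotation']
paddle [221. 171.] 0.79 [ 0.518 -0.222  0.193] 1
waste_bin [344. 254.] 0.86 [0.477 0.097 0.046] 1
bottle_lower [293. 200.] 0.67 [ 0.461 -0.051  0.135] 1
green_vial [253. 233.] 0.61 [ 0.456 -0.194  0.002] 1
boss_head [407. 276.] 0.6 [ 0.413  0.225 -0.002] 1
top [0.395 0.014 1.164] ['camera_matrix', 'eye', 'rotation']
paddle [414. 173.] 0.83 [ 0.53  -0.217  0.196] 1
waste_bin [298. 230.] 0.96 [0.405 0.054 0.145] 1
bottle_lower [339. 205.] 0.6 [ 0.462 -0.045  0.152] 1
green_vial [394. 215.] 0.52 [ 0.441 -0.194  0.057] 1
boss_head [240. 234.] 0.66 [0.397 0.213 0.027] 1
paddle [ 0.528 -0.214  0.198] 0.004492067919138694
waste_bin [ 0.407  0.059 -0.004] 0.003284199822815039
bottle_lower [ 0.464 -0.047  0.137] 0.0027610365535479407
green_vial [ 0.443 -0.206 -0.007] 0.00025247667742222765
boss_head [ 0.398  0.219 -0.013] 0.0014414034283858062
0.6 [0.163 0.629 0.231] [[-0.968  0.251  0.   ]
 [ 0.251  0.968  0.   ]
 [ 0.     0.    -1.   ]] 0.08516028530689071 0.0187
```

View pics/scene0.png

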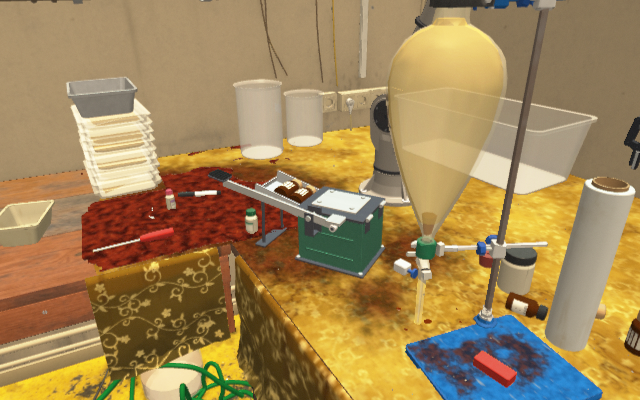

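View pics/top0.png

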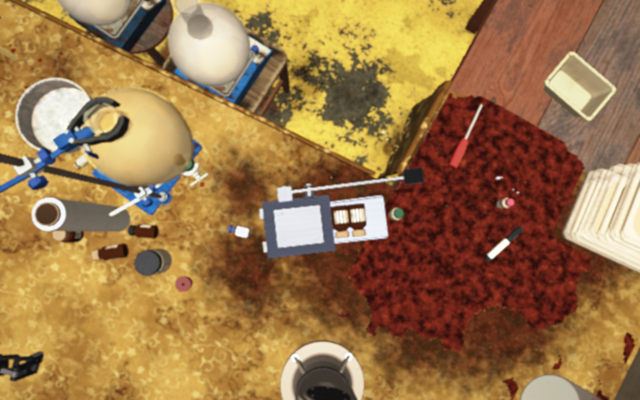

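The scene view shows the paddle at (221,171), the bin at about (344,230), and the funnel and stand at (450,120) between the arm and the paddle. In the top view the paddle is at (414,175), the bin at (300,228), the funnel at (140,135) and an upright roll at (80,215). Next I'll refine the paddle position and map the heights along the travel route.

```bash
python3 - <<'E'
from h import *
np.set_printoptions(precision=3,suppress=True,linewidth=200)
P=[]
for c in("top","scene"):
    im,d=vision.grab_frame(c);cal=vision.get_calibration(c)
    K=np.array(cal["camera_matrix"]);R=np.array(cal["rotation"])
    u,v=np.meshgrid(np.arange(640),np.arange(400))
    D=np.stack([(u-K[0,2])/K[0,0],-(v-K[1,2])/K[1,1],-np.ones(u.shape)],-1)@R.T
    W=np.array(cal["eye"])+D*d[...,None]
    P.append(W[d>0])
    s=silhouettes("paddle",c)
    for k in s[:2]:
        m=k["mask"]&(d>0);w=W[m];print(c,k["p"],m.sum(),k["xy"],np.median(w,0),w.min(0),w.max(0))
    w=W[(d>0)&(im.max(-1)<45)]; w=w[(abs(w[:,0]-.53)<.06)&(abs(w[:,1]+.21)<.06)&(w[:,2]>.15)&(w[:,2]<.23)]
    print("dark",len(w),np.median(w,0),w.min(0),w.max(0))
A=np.concatenate(P)
xs=np.arange(-.0,.8,.05);ys=np.arange(.8,-.4,-.05)
print("cols y",ys)
for x in xs[::-1]:
    r=[]
    for y in ys:
        q=A[(abs(A[:,0]-x)<.025)&(abs(A[:,1]-y)<.025)]
        r.append(int(100*np.percentile(q[:,2],99)) if len(q)>3 else -9)
    print("%.2f"%x,*["%3d"%t for t in r])
E
```

```text
top 0.81 565 [407.1, 181.4] [ 0.517 -0.195  0.186] [ 0.495 -0.274 -0.002] [0.572 0.066 0.2  ]
dark 233 [ 0.524 -0.214  0.193] [ 0.508 -0.235  0.185] [ 0.54  -0.193  0.2  ]
scene 0.67 1123 [263.2, 198.3] [ 0.516 -0.093  0.152] [ 0.162 -0.614  0.001] [0.548 0.094 0.197]
dark 59 [ 0.532 -0.214  0.192] [ 0.516 -0.231  0.186] [ 0.545 -0.193  0.196]
cols y [ 0.8   0.75  0.7   0.65  0.6   0.55  0.5   0.45  0.4   0.35  0.3   0.25  0.2   0.15  0.1   0.05 -0.   -0.05 -0.1  -0.15 -0.2  -0.25 -0.3  -0.35 -0.4 ]
0.75   6   6   0   0   6  -9  -9  -9   0   0   0   0   0   0  -9  -9  -9  -9  -9 -85 -85 -85   0   0   1
0.70   6   6   0   0  -9  -9  -9   2   2   1   0   0   0   0   0   0 -11  -9  -9  -9  -9  -3   0   1   1
0.65   0   6   5   3  -9   2   3   3   2  49  50  48   0   0   0   0   0   0 -25  -9  -9   0   1   1   2
0.60   0   6   6   3   2   2   3   3  49  55  57  52   0   0   0   0   0   0   0   0   0   1   1   2   2
0.55   0   0   0   0   2   2   2   2  49  57  57  52   0   0   0   0   0   0   0  16  19  19   1   2   1
0.50   0   0   0   0   0  29   2  56  60  57  56  51   0  13  14  14  
[... 385 characters left out ...]
9   9   3   0   0   0   0   0   0   0   0   1   1   1   1   1   1   1
0.25   0   0   0   0   0   0   0   0   3   3   0   0   0   0   0   0   0   0   0   1   1   1   1   1   1
0.20   0   0   0   0   0   0   0   0   0   0   0   0   0   0   0   0   0   0   0   1   1   1   1   1   1
0.15   0   0   0   0  34  35   0   0   0   0   0   0   0   0   0   0   0   0   0   0   1   1   1   1   1
0.10   0   0   0   0   0   0   0   0   0   0   0   0   0   0  53  49   3   1   0   0   0   0   0   1   0
0.05   0   0   0   0   0   0   0   0   0   0   0   0   0   0  55  52  29  30   1   0   0   0   0   0   0
-0.00   0   0   0   0   0   0   0   0   0   0   0   0   0   0   2  22  -9   9   1   0   0   0   0   0   0
```

Request:
{"api": "play_rows", "payload": {"steps": [[-0.08, -0.2, 0.1, 0], [-0.16, -0.43, 0.2, 0], [-0.25, -0.65, 0.27, 0], [-0.33, -0.86, 0.27, 0], [-0.33, -0.86, 0.27, 0]], "fingers": 1}}

```text
time: 1.22
tool_pos: [0.1116, 0.4947, 0.2721]
eef_rot: [[-0.968, 0.25, -0.001], [0.25, 0.968, -0.003], [0.001, -0.004, -1.0]]
contact_force: [-0.0, -0.4, -0.7]
opening: 0.0256
```

Request:
{"api": "play_rows", "payload": {"steps": [[0.13, -0.2, 0, 0], [0.26, -0.4, 0, 0], [0.39, -0.6, 0, 0], [0.52, -0.77, 0, 0], [0.75, -0.87, 0, 0], [0.98, -0.97, 0, 0], [0.98, -0.97, 0, 0]]}}

```text
time: 1.8
tool_pos: [0.2678, 0.3507, 0.2725]
eef_rot: [[-0.965, 0.262, 0.004], [0.262, 0.965, -0.0], [-0.004, 0.001, -1.0]]
contact_force: [-0.9, -0.4, -0.5]
opening: -0.0004
```

```bash
python3 -c "
from h import *
s=arm.state();print(s['time'],s['joints'],s['tool_pos'])"
```

```text
1.8 [-1.24967075 -0.02081466  0.22814835  1.95273241  0.00889225  1.20711108
  0.28077792] [0.26778874 0.35071666 0.27246034]
```

Request:
{"api": "play_rows", "payload": {"steps": [[0.18, -0.2, 0, 0], [0.36, -0.4, 0, 0], [0.52, -0.6, 0, 0], [0.66, -0.8, 0, 0], [0.78, -1, 0, 0]]}}

```text
time: 2.22
tool_pos: [0.3792, 0.2032, 0.2722]
eef_rot: [[-0.968, 0.252, 0.001], [0.252, 0.968, 0.0], [-0.001, 0.001, -1.0]]
contact_force: [0.0, -0.4, 0.7]
opening: -0.0001
```

Request:
{"api": "play_rows", "payload": {"steps": [[0.12, -0.2, 0, 0], [0.22, -0.4, 0, 0], [0.28, -0.6, 0, 0], [0.33, -0.8, 0, 0], [0.36, -1, 0, 0]]}}

```text
time: 2.63
tool_pos: [0.4326, 0.0532, 0.2721]
eef_rot: [[-0.968, 0.252, 0.001], [0.252, 0.968, -0.0], [-0.001, 0.0, -1.0]]
contact_force: [-0.0, 0.4, -0.4]
opening: -0.0
```

Request:
{"api": "play_rows", "payload": {"steps": [[0, -0.2, 0, 0], [0, -0.4, 0, 0], [0, -0.6, 0, 0.03], [0, -0.8, 0, 0.06], [0, -1, 0, 0.09], [0, -1, 0, 0.12], [0, -1, 0, 0.12]]}}

```text
time: 3.22
tool_pos: [0.4318, -0.0971, 0.2721]
eef_rot: [[-0.993, -0.12, 0.001], [-0.12, 0.993, 0.0], [-0.001, 0.0, -1.0]]
contact_force: [-0.0, 0.9, -0.1]
opening: 0.0
```

```bash
python3 -c "
from h import *
s=arm.state();print(s['time'],s['joints'],s['tool_pos'],s['eef_rot'],s['contact_force'])"
```

```text
3.2167 [-0.75892116 -0.04814338  0.8641108   1.96140939  0.03891735  1.2109657
  1.78187226] [ 0.43176921 -0.097072    0.27214094] [[-9.92791428e-01 -1.19852443e-01  7.56234666e-04]
 [-1.19852397e-01  9.92791716e-01  1.05745139e-04]
 [-7.63457325e-04  1.43463298e-05 -9.99999708e-01]] [-0.049902    0.85328394 -0.06441387]
```

Request:
{"api": "play_rows", "payload": {"steps": [[0.15, -0.2, 0, 0], [0.32, -0.4, 0, 0], [0.5, -0.6, 0, 0], [0.64, -0.78, 0, 0], [0.64, -0.78, -0.2, 0], [0.64, -0.78, -0.35, 0], [0.64, -0.78, -0.41, 0], [0.64, -0.78, -0.41, 0]]}}

```text
time: 3.88
tool_pos: [0.5267, -0.2102, 0.2077]
eef_rot: [[-0.992, -0.123, -0.005], [-0.123, 0.992, 0.002], [0.005, 0.002, -1.0]]
contact_force: [-0.7, 0.8, 0.5]
opening: 0.0001
```

```bash
python3 - <<'E'
from h import *
ims=[]
for c in("scene","top"):
    im,d=vision.grab_frame(c)
    v,u=((110,150) if c=="scene" else (110,330))
    ims.append(cv2.resize(im[v:v+110,u:u+130],(390,330)))
im,_=vision.grab_frame("wrist")
cv2.imwrite("pics/a.png",np.vstack([np.hstack(ims)])[:,:,::-1])
s=arm.state();print(s['time'],s['joints'],s['tool_pos'],s['contact_force'])
E
```

```text
4.0333 [-0.40894774  0.39865708  0.92844448  1.77635279 -0.35016325  1.14029018
  2.32541708] [ 0.52871214 -0.21177518  0.21161626] [0.46805435 0.12885446 0.77139884]
```

View pics/a.png

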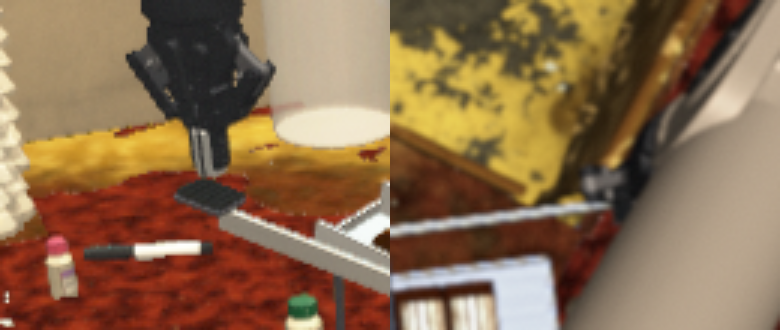

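The crop shows the closed fingers at (215,165), centred just over the paddle at (210,195) and touching nothing. Now I'll press.

Request:
{"api": "play_rows", "payload": {"steps": [[0, 0, -0.05, 0], [0, 0, -0.1, 0], [0, 0, -0.14, 0], [0, 0, -0.18, 0], [0, 0, -0.22, 0], [0, 0, -0.26, 0], [0, 0, -0.3, 0], [0, 0, -0.34, 0], [0, 0, -0.38, 0], [0, 0, -0.42, 0]]}}

```text
time: 4.87
tool_pos: [0.5289, -0.2161, 0.1489]
eef_rot: [[-0.993, -0.121, 0.005], [-0.121, 0.993, -0.006], [-0.004, -0.006, -1.0]]
contact_force: [-0.0, -5.2, 6.7]
opening: -0.0002
```

Request:
{"api": "play_rows", "payload": {"steps": [[0, 0, -0.04, 0], [0, 0, -0.08, 0], [0, 0, -0.12, 0], [0, 0, -0.16, 0], [0, 0, -0.19, 0], [0, 0, -0.22, 0], [0, 0, -0.22, 0]]}}

```text
time: 5.45
tool_pos: [0.5286, -0.2153, 0.1151]
eef_rot: [[-0.993, -0.121, 0.003], [-0.121, 0.993, -0.005], [-0.003, -0.005, -1.0]]
contact_force: [1.0, -3.5, 3.9]
opening: -0.0004
```

Request:
{"api": "play_rows", "payload": {"steps": [[0, 0, -0.01, 0], [0, 0, -0.02, 0], [0, 0, -0.03, 0], [0, 0, -0.04, 0], [0, 0, -0.04, 0]]}}

```text
time: 5.87
tool_pos: [0.5288, -0.2151, 0.1123]
eef_rot: [[-0.993, -0.121, 0.004], [-0.121, 0.993, -0.002], [-0.004, -0.002, -1.0]]
contact_force: [-4.9, -1.2, 23.2]
opening: 0.0002
```

Now on the stop: the force rose to 23 N. I'll hold and look for the bottles.

Request:
{"api": "play_rows", "payload": {"steps": [[0, 0, 0.01, 0], [0, 0, 0.01, 0], [0, 0, 0.01, 0], [0, 0, 0.01, 0], [0, 0, 0.01, 0], [0, 0, 0.01, 0], [0, 0, 0.01, 0], [0, 0, 0.01, 0]]}}

```text
time: 6.53
tool_pos: [0.5287, -0.2151, 0.1125]
eef_rot: [[-0.993, -0.122, 0.004], [-0.122, 0.993, -0.003], [-0.003, -0.003, -1.0]]
contact_force: [-2.9, -3.3, 15.1]
opening: -0.0001
```

```bash
python3 - <<'E'
from h import *
ims=[]
for c in("scene","top"):
    im,d=vision.grab_frame(c)
    v,u=((150,200) if c=="scene" else (150,250))
    ims.append(cv2.resize(im[v:v+130,u:u+200],(800,520) if 0 else (600,390))[:, :400] if 0 else cv2.resize(im[v:v+130,u:u+200],(440,286)))
    for n in("bottle_lower","bottle_upper"): 
        r=mark_of(n,c);print(c,n,[(np.round(k["xy"]),k["p"]) for k in r[:2]])
cv2.imwrite("pics/b.png",np.vstack(ims)[:,:,::-1])
s=arm.state();print(s['time'],s['tool_pos'],s['contact_force'])
E
```

```text
scene bottle_lower []
scene bottle_upper []
top bottle_lower []
top bottle_upper []
6.8333 [ 0.52869372 -0.21509335  0.11252111] [-2.16331043 -4.11223727 14.69752791]
```

View pics/b.png

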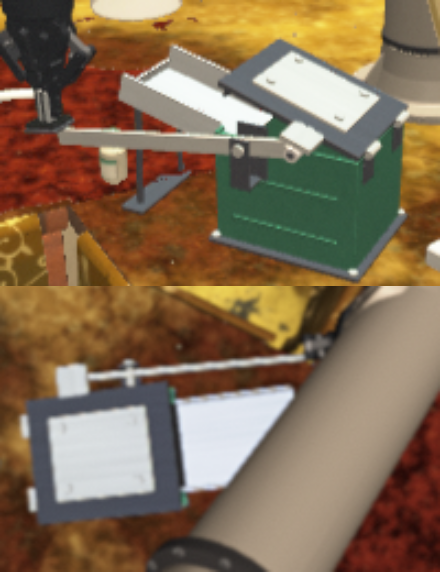

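The chute is empty in both crops, with the flap up and the fingers still on the paddle. I'll hold a moment longer, then ease up slowly.

Request:
{"api": "play_rows", "payload": {"steps": [[0, 0, 0, 0], [0, 0, 0, 0], [0, 0, 0, 0], [0, 0, 0, 0], [0, 0, 0, 0], [0, 0, 0, 0], [0, 0, 0.01, 0], [0, 0, 0.02, 0], [0, 0, 0.03, 0], [0, 0, 0.04, 0], [0, 0, 0.05, 0], [0, 0, 0.06, 0]]}}

```text
time: 7.83
tool_pos: [0.5275, -0.2116, 0.1186]
eef_rot: [[-0.992, -0.123, -0.001], [-0.123, 0.992, 0.001], [0.001, 0.001, -1.0]]
contact_force: [0.4, -1.5, 2.8]
opening: 0.0001
```

Request:
{"api": "play_rows", "payload": {"steps": [[0, 0, 0.01, 0], [0, 0, 0.02, 0], [0, 0, 0.03, 0], [0, 0, 0.04, 0], [0, 0, 0.05, 0], [0, 0, 0.06, 0], [0, 0, 0.07, 0], [0, 0, 0.08, 0], [0, 0, 0.09, 0], [0, 0, 0.1, 0], [0, 0, 0.11, 0], [0, 0, 0.12, 0]]}}

```text
time: 8.83
tool_pos: [0.5276, -0.2121, 0.137]
eef_rot: [[-0.992, -0.123, -0.0], [-0.123, 0.992, 0.0], [0.0, 0.0, -1.0]]
contact_force: [0.2, -0.8, 4.6]
opening: 0.0
```

Request:
{"api": "play_rows", "payload": {"steps": [[0, 0, 0.01, 0], [0, 0, 0.02, 0], [0, 0, 0.03, 0], [0, 0, 0.04, 0], [0, 0, 0.05, 0], [0, 0, 0.06, 0], [0, 0, 0.07, 0], [0, 0, 0.08, 0], [0, 0, 0.09, 0], [0, 0, 0.1, 0], [0, 0, 0.11, 0], [0, 0, 0.12, 0]]}}

```text
time: 9.83
tool_pos: [0.5276, -0.2114, 0.1548]
eef_rot: [[-0.992, -0.123, -0.001], [-0.123, 0.992, 0.002], [0.0, 0.002, -1.0]]
contact_force: [-1.0, 2.5, 4.4]
opening: -0.0001
```

Request:
{"api": "play_rows", "payload": {"steps": [[0, 0, 0.01, 0], [0, 0, 0.02, 0], [0, 0, 0.03, 0], [0, 0, 0.04, 0], [0, 0, 0.05, 0], [0, 0, 0.06, 0], [0, 0, 0.07, 0], [0, 0, 0.08, 0], [0, 0, 0.09, 0], [0, 0, 0.1, 0], [0, 0, 0.11, 0], [0, 0, 0.12, 0]]}}

```text
time: 10.83
tool_pos: [0.5278, -0.2122, 0.173]
eef_rot: [[-0.992, -0.123, 0.0], [-0.123, 0.992, 0.0], [-0.0, 0.0, -1.0]]
contact_force: [0.7, 4.3, 4.3]
opening: -0.0
```

Force is steady at about 4.4 N, so the lever is following the fingers. I'll go slower for the last part.

Request:
{"api": "play_rows", "payload": {"steps": [[0, 0, 0.01, 0], [0, 0, 0.02, 0], [0, 0, 0.03, 0], [0, 0, 0.035, 0], [0, 0, 0.04, 0], [0, 0, 0.045, 0], [0, 0, 0.05, 0], [0, 0, 0.055, 0], [0, 0, 0.06, 0], [0, 0, 0.065, 0], [0, 0, 0.07, 0], [0, 0, 0.075, 0]]}}

```text
time: 11.83
tool_pos: [0.5277, -0.2123, 0.1841]
eef_rot: [[-0.992, -0.123, -0.0], [-0.123, 0.992, 0.0], [0.0, 0.0, -1.0]]
contact_force: [0.3, 4.5, 4.0]
opening: 0.0001
```

Request:
{"api": "play_rows", "payload": {"steps": [[0, 0, 0.005, 0], [0, 0, 0.01, 0], [0, 0, 0.015, 0], [0, 0, 0.02, 0], [0, 0, 0.025, 0], [0, 0, 0.03, 0], [0, 0, 0.035, 0], [0, 0, 0.04, 0], [0, 0, 0.045, 0], [0, 0, 0.05, 0], [0, 0, 0.055, 0], [0, 0, 0.06, 0]]}}

```text
time: 12.83
tool_pos: [0.5275, -0.2133, 0.193]
eef_rot: [[-0.992, -0.123, 0.0], [-0.123, 0.992, -0.002], [0.0, -0.002, -1.0]]
contact_force: [0.4, 1.5, 1.1]
opening: 0.0
```

Request:
{"api": "play_rows", "payload": {"steps": [[0, 0, 0.005, 0], [0, 0, 0.01, 0], [0, 0, 0.015, 0], [0, 0, 0.02, 0], [0, 0, 0.025, 0], [0, 0, 0.03, 0], [0, 0, 0.035, 0], [0, 0, 0.04, 0]]}}

```text
time: 13.5
tool_pos: [0.5277, -0.2123, 0.1992]
eef_rot: [[-0.992, -0.123, 0.0], [-0.123, 0.992, 0.0], [-0.0, 0.0, -1.0]]
contact_force: [-0.5, -0.7, -0.7]
opening: 0.0001
```

The paddle is released. I'll retreat upward and check.

Request:
{"api": "play_rows", "payload": {"steps": [[0, 0, 0.1, 0], [0, 0, 0.25, 0], [0, 0, 0.4, 0], [0, 0, 0.5, 0], [0, 0, 0.5, 0], [0, 0, 0.5, 0], [0, 0, 0.5, 0]]}}

```text
time: 14.08
tool_pos: [0.5272, -0.2119, 0.2732]
eef_rot: [[-0.992, -0.123, -0.001], [-0.123, 0.992, 0.001], [0.001, 0.001, -1.0]]
contact_force: [0.0, -0.2, -0.3]
opening: -0.0
```

```bash
python3 - <<'E'
from h import *
np.set_printoptions(precision=3,suppress=True)
old=cv2.imread("pics/scene0.png")[:,:,::-1]
im,d=vision.grab_frame("scene");cal=vision.get_calibration("scene")
f=lambda i:cv2.resize(i[150:290,200:430],(575,290))
cv2.imwrite("pics/c.png",np.vstack([f(old),f(im)])[:,:,::-1])
for n in("bottle_lower","green_vial","boss_head","paddle"):
    r=mark_of(n,"scene")
    for k in r[:1]:
        u,v=np.round(k["xy"]).astype(int);print(n,k["xy"],k["p"],pt(cal,k["xy"],d[v,u]))
s=arm.state();print(s['time'],s['tool_pos'],s['contact_force'])
E
```

```text
green_vial [252.8, 235.1] 0.54 [ 0.469 -0.182  0.006]
boss_head [405.5, 275.0] 0.73 [ 0.414  0.221 -0.001]
paddle [217.7, 171.1] 0.85 [ 0.526 -0.223  0.195]
14.3333 [ 0.527 -0.212  0.273] [0.256 0.033 0.253]
```

View pics/c.png

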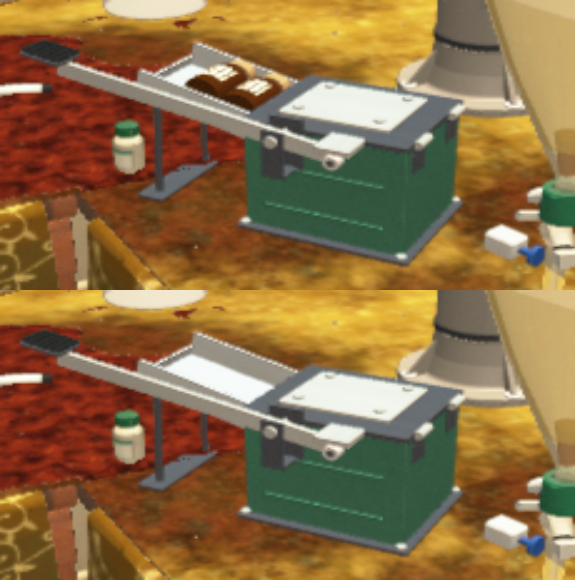

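The flap, lever, vial and boss look the same before and after, and the chute is now empty. I'll hand it in.

```bash
python3 -c "
from rig import arm
arm.close_job()"
```

```text
the job is handed in; nothing more can be done
```

I pressed the paddle down to its stop with closed fingers and held it there until both bottles had left the chute. Then I raised it over about 6 s at 18 mm/s, slowing to 9 mm/s near the top. The job was handed in at about 14.3 s.

**Force:** it stayed at about 4 to 4.5 N for most of the raise, so the lever followed the fingers up. It dropped to zero at the resting height of about 193 mm. The highest reading between moves was 23 N, against the stop.

**Last checks:**
- **Chute and bottles:** the final scene picture shows the chute empty, and the detector found no bottles. I didn't see the bottles inside the bin directly.
- **Flap and lever:** the flap looks shut, and the lever looks the same as in the first picture. The paddle measured 195 mm high.
- **Vial and boss head:** both look unmoved when the before and after pictures are compared. The vial's depth reading came out about 18 mm off (0.469, -0.182 against 0.456, -0.194). Its pixel position moved only about 2 pixels, so I took that as detector noise.
- **Robot:** it ended 80 mm above the paddle, with no contact force beyond sensor noise.

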